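# Deburr the bore of a tube specimen before hardness testing

### The job

Take the cone-headed deburring tool from its stand and, holding it upright, run its cone one full turn round the inner top edge of the tube specimen: start at the side where the seat's clamp screw sticks out, go anticlockwise as seen from above, and finish at the screw again, keeping a light steady pressure so that the sprung seat stays pushed part-way down. Then put the tool back upright in the stand it came from, fully down on its guard disc, and let go.

Things in the scene. Friction and masses are not known exactly. Their poses are not given: they have to be found in the camera images.
- deburrer_mid (a point): Grip centre of the deburring tool (150 g, 116 mm, loose, upright in its stand): straight round black handle, 24 mm across, from 32 mm below to 28 mm above this point; below it a guard disc, 58 mm across, 6 mm thick, underside 38 mm below this point; then a 10 mm shaft and a steel cone. z up along the tool; grasp at any yaw. The ball-topped tool in a like stand is not wanted.
- deburrer_tip (a point): The point of the tool's cone, on its axis, 88 mm below the grip centre. The cone widens evenly from the point to 32 mm diameter 9.5 mm above it, then is straight for 3.5 mm.
- bore (a point): Centre of the tube specimen's open bore, level with its top rim, about 78 mm above the bench; moves down with the tube. Steel tube, bore 60 mm, outside 76 mm, 36 mm tall. With the tool upright, its axis 23 mm from this centre, the cone's flank meets the inner edge when its point is 4.4 mm below the rim. z up, -x towards the clamp screw. A like seat holds a solid slug with no bore: not that.
- tube: The sliding top of the tube's round sprung seat, with the tube; origin 42 mm below the rim, same axes as the bore. It moves only straight down, 16 mm at most: yields at 1.5 N, then 0.25 N more per mm, and springs back. Its clamp screw, a 22 mm knob, sticks out on the -x side, 47 to 71 mm from the axis, 26 mm below the rim. The seat is fixed to the bench.
- stand_hole (a point): Centre of the hole in the deburring tool's stand, at the plate's top face, 62 mm above the bench. Hole 42 mm across in an 84 mm square grey plate 8 mm thick on four posts, free below to 6 mm above the bench. The cone goes down through it and the guard disc rests on the plate, the grip centre then 38 mm above this point. z up. Fixed to the bench.
There are look-alikes about, which are no part of the job. Leave any yellow look-alike of the part that bears deburrer_mid alone.

How it is judged (in metres and radians):
On the way, in this order (a step that is already met when the one before it is completed fails the run):
1. the cone presses on the bore edge, at the clamp screw (contact force between deburrer and tube above 0.6 N and horizontal distance between deburrer_tip and bore between 0.013 and 0.0285 m and z of deburrer_tip in the frame of bore below 0 m and angle between deburrer_tip's own z axis and vertical below 0.3 rad and x of deburrer_tip in the frame of bore below -0.008 m and y of deburrer_tip in the frame of bore between -0.0075 and 0.0075 m), for 0.08 s.
2. the cone presses on the bore edge, one eighth round (contact force between deburrer and tube above 0.6 N and horizontal distance between deburrer_tip and bore between 0.013 and 0.0285 m and z of deburrer_tip in the frame of bore below 0 m and angle between deburrer_tip's own z axis and vertical below 0.3 rad and x of deburrer_tip in the frame of bore below -0.008 m and y of deburrer_tip in the frame of bore below -0.008 m), for 0.08 s.
3. the cone presses on the bore edge, a quarter round (contact force between deburrer and tube above 0.6 N and horizontal distance between deburrer_tip and bore between 0.013 and 0.0285 m and z of deburrer_tip in the frame of bore below 0 m and angle between deburrer_tip's own z axis and vertical below 0.3 rad and x of deburrer_tip in the frame of bore between -0.0075 and 0.0075 m and y of deburrer_tip in the frame of bore below -0.008 m), for 0.08 s.
4. the cone presses on the bore edge, three eighths round (contact force between deburrer and tube above 0.6 N and horizontal distance between deburrer_tip and bore between 0.013 and 0.0285 m and z of deburrer_tip in the frame of bore below 0 m and angle between deburrer_tip's own z axis and vertical below 0.3 rad and x of deburrer_tip in the frame of bore above 0.008 m and y of deburrer_tip in the frame of bore below -0.008 m), for 0.08 s.
5. the cone presses on the bore edge, half-way round (contact force between deburrer and tube above 0.6 N and horizontal distance between deburrer_tip and bore between 0.013 and 0.0285 m and z of deburrer_tip in the frame of bore below 0 m and angle between deburrer_tip's own z axis and vertical below 0.3 rad and x of deburrer_tip in the frame of bore above 0.008 m and y of deburrer_tip in the frame of bore between -0.0075 and 0.0075 m), for 0.08 s.
6. the cone presses on the bore edge, five eighths round (contact force between deburrer and tube above 0.6 N and horizontal distance between deburrer_tip and bore between 0.013 and 0.0285 m and z of deburrer_tip in the frame of bore below 0 m and angle between deburrer_tip's own z axis and vertical below 0.3 rad and x of deburrer_tip in the frame of bore above 0.008 m and y of deburrer_tip in the frame of bore above 0.008 m), for 0.08 s.
7. the cone presses on the bore edge, three quarters round (contact force between deburrer and tube above 0.6 N and horizontal distance between deburrer_tip and bore between 0.013 and 0.0285 m and z of deburrer_tip in the frame of bore below 0 m and angle between deburrer_tip's own z axis and vertical below 0.3 rad and x of deburrer_tip in the frame of bore between -0.0075 and 0.0075 m and y of deburrer_tip in the frame of bore above 0.008 m), for 0.08 s.
8. the cone presses on the bore edge, seven eighths round (contact force between deburrer and tube above 0.6 N and horizontal distance between deburrer_tip and bore between 0.013 and 0.0285 m and z of deburrer_tip in the frame of bore below 0 m and angle between deburrer_tip's own z axis and vertical below 0.3 rad and x of deburrer_tip in the frame of bore below -0.008 m and y of deburrer_tip in the frame of bore above 0.008 m), for 0.08 s.
9. the cone presses on the bore edge, back at the clamp screw (all of step 1), for 0.08 s.
At the end, for the whole second after the job is handed in: The cone has pressed (over 0.6 N, point 13 to 28.5 mm from the bore centre) on all eight parts of the bore edge, anticlockwise from the screw and back to it; the tool rests in its stand, point within 14 mm of the hole axis, guard within 8 mm of the plate, within 10 degrees of upright (horizontal distance between deburrer_tip and stand_hole below 0.014 m and z of deburrer_mid in the frame of stand_hole between 0.03 and 0.046 m and angle between deburrer_mid's own z axis and vertical below 0.17 rad and linear speed of deburrer below 0.03 m/s and contact force between deburrer and tube below 0.05 N); the robot touches nothing.
It fails at once if the tool is pressed hard on the tube (over 25 N) (contact force between deburrer and tube above 25 N).
It also fails if it takes over 72 s, if anything falls off the work surface, if the arm or the gripper's body presses on something with over 40 N, if the wrist force passes 120 N, or if a joint passes its speed limit or range.

### The arm

A 6-joint arm with a two-finger parallel gripper is mounted at the origin on the work surface. World frame = base frame: x ahead of the robot, y to its left, z up, the work surface at z = 0. Lengths are in mm, angles in degrees, forces in N, time in s.
With the tool pointing down it reaches from about 300 to 850 mm from the base axis. Payload 4.2 kg.
Tool frame: the origin (TCP) lies midway between the tips of the shut fingers; the grasp point (between the pads) lies 19 mm behind it (env.grip_point_offset is the distance from the TCP to the grasp point, in mm); z points along the fingers, x is the direction in which the jaws open and shut, and the axes are right-handed (so a half turn about z gives the same grasp; the last joint's range is limited). The gripper opens to 91 mm and grips with 3 to 60 N. Pads are 32 mm wide; open, the fingers measure 118 mm over their backs; the gripper's body (76 mm by 178 mm) begins 60 mm behind the grasp point.
Start: joints at [-73.396, 18.312, 89.639, -0, 72.044, -1.146], TCP at [175.302, -547.642, 213.976] pointing down, gripper open.
Joint ranges: [-177.97, 177.97], [-48.28, 115.42], [12.27, 149.76], [-77.06, 257.06], [2.81, 150.46], [-146.56, 146.56]. Speed limits (degrees/s): [147.25, 147.25, 180, 180, 180, 180].

### API

Orientations are given as [roll, pitch, yaw] about the fixed x, y, z axes, in that order (R = Rz(yaw) Ry(pitch) Rx(roll)).
In Python, from workcell import env gives the robot as it stands.
- The arm moves only by the shell command python3 -m pendant 'ROWS' [FORCE]. ROWS is JSON, a list of rows, each an object with "xyz": the shift along the tool's x, y, z in m, a list of three; "roll": the turn about the tool's z in degrees; "jaw": the closure, from 0 (fully open) to 1 (shut). A call has exactly 8 rows; each row is the pose to reach, as a shift and turn from the pose commanded when the call began, along the tool's axes at that moment; what a row does not reach only later rows make up. A row lasts 1/8 s, in which the tool goes at most 62.5 mm and 10.7 degrees, less where a joint would pass 70% of its speed; a pose out of reach is approached as far as the arm can. A call with a gripper value outside its range is refused whole. The fingers move at their own pace and stop on an object; FORCE is the grip in N (left out, the last holds). Time passes only in rows, so rows that repeat a pose let the fingers close, or fill a call up. It gives the time, the measured TCP pose, the force and the opening at its end, in the units of the state.
- env.state(): the state, without advancing time (a new reading comes with each control period).
- env.grab_frame(name): name is "scene" or "top"; returns (picture, depth): 420x560x3 uint8, blue, green, red; 420x560 float32, mm along the optical axis (not along the pixel's ray), 0 where there is no reading.
- env.camera_params(name): a dict with "camera_matrix" (3x3 intrinsics, pixels), "cam_to_world" (4x4, takes a point from camera to world coordinates). Camera axes: x right, y up, looking along -z (the intrinsics and any distortion apply to the point x, -y, -z); pixel columns grow to the right and rows downward; lengths in mm; the calibration is good to about 2 mm. A picture is of the moment at which its call begins. camera_params takes no time and is no camera call.
- env.job_done(): hands the job in, once; it reports no verdict.
The state is a dict: "time_s": time; "qpos": joint angles; "qvel": joint speeds; "effort": joint torques, N m; "ee_pos": TCP position; "ee_rot": TCP orientation; "force": force on the tool from outside, world axes, zero at the start; "torque": the same for the moment, N m; "gripper_width": finger opening in mm.
Only numpy, scipy, OpenCV 4.12 (cv2) and the standard library are available. Lean on these libraries where they do the work, as an engineer would, in place of code of your own. Each camera call takes 0.05 s, during which the arm holds its last target. There are 200 camera calls.

## Working session

There is one attempt and no reset: what is moved stays moved. The work goes in short steps, Python scripts to look and compute and a shell command to move; the robot and the scene stay as the last step left them, time stands still between calls to the robot, and variables do not carry over. Pictures are saved under pics/ and viewed, about 8 in all and at most 12, crops included, and the job is handed in when it is done.

```bash
mkdir -p pics; ls
python3 - <<'E'
from workcell import env
import cv2,numpy as np
for n in("scene","top"):
    p,d=env.grab_frame(n); cv2.imwrite(f"pics/{n}0.png",p); np.save(f"{n}0.npy",d)
    c=env.camera_params(n); print(c["camera_matrix"],c["cam_to_world"],[k for k in c])
print(env.state())
E
```

```text
pics
[[439.78438538   0.         285.26410182]
 [  0.         439.78438538 209.53300839]
 [  0.           0.           1.        ]] [[ 8.72534059e-02 -6.93981217e-01  7.14686584e-01  1.22343243e+03]
 [ 9.96112006e-01  5.20267257e-02 -7.10921345e-02 -6.40966839e+01]
 [ 1.21538032e-02  7.18110917e-01  6.95822531e-01  7.58585057e+02]
 [ 0.00000000e+00  0.00000000e+00  0.00000000e+00  1.00000000e+00]] ['camera_matrix', 'cam_to_world']
[[471.77410692   0.         282.2702785 ]
 [  0.         471.77410692 211.3404659 ]
 [  0.           0.           1.        ]] [[ 7.17845182e-03  9.86822441e-01 -1.61647579e-01  3.55407962e+02]
 [-9.99973985e-01  7.19813836e-03 -4.63852358e-04  2.29256569e+01]
 [ 7.05821720e-04  1.61646703e-01  9.86848441e-01  1.06268976e+03]
 [ 0.00000000e+00  0.00000000e+00  0.00000000e+00  1.00000000e+00]] ['camera_matrix', 'cam_to_world']
{'time_s': 0.1, 'qpos': array([-7.33951589e+01,  1.83483453e+01,  8.96988488e+01, -5.04731427e-04,
        7.20430379e+01, -1.14573512e+00]), 'qvel': array([-0.04801269,  0.04775774, -0.08097698, -0.03357139, -0.02851887,
        0.04182747]), 'effort': array([ 6.70156187e-04, -4.13332844e+01, -2.32509452e+01,  7.29241641e-02,
        4.21917520e-02, -4.75888351e-05]), 'ee_pos': array([ 175.17606793, -547.20273947,  213.20450771]), 'ee_rot': array([-1.79998676e+02,  9.02235286e-02, -7.22492668e+01]), 'force': array([ 0.76364241, -0.05187845,  0.02398286]), 'torque': array([-0.01708293, -0.02472924,  0.03443012]), 'gripper_width': 91.21310683384522}
```

View pics/scene0.png

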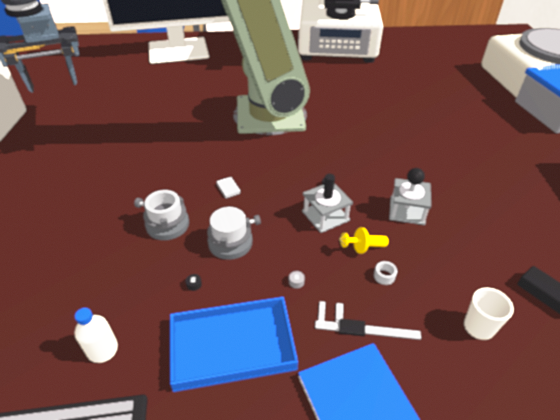

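View pics/top0.png

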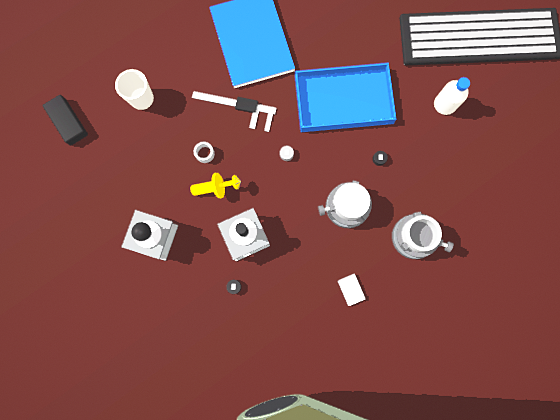

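Top view: candidate tools are the black straight handle (242,230) and the ball-topped one (141,232); the yellow one (215,186) lies on the bench. Candidate seats are the open tube (422,233) with its knob near (447,247), and the solid slug (350,203). The straight handle and the open tube fit the description. I'll confirm both in a crop and measure.

```bash
cat > h.py <<'E'
import numpy as np
from workcell import env
def cloud(n,d):
    c=env.camera_params(n);K=c["camera_matrix"];T=c["cam_to_world"]
    v,u=np.mgrid[:d.shape[0],:d.shape[1]]
    P=np.stack([(u-K[0,2])/K[0,0]*d,-(v-K[1,2])/K[1,1]*d,-d,np.ones_like(d)],-1)
    return (P@T.T)[...,:3]
def circ(xy):
    A=np.c_[2*xy,np.ones(len(xy))];s=np.linalg.lstsq(A,(xy**2).sum(1),rcond=None)[0]
    return s[:2],np.sqrt(s[2]+s[:2]@s[:2])
E
python3 - <<'E'
import cv2,numpy as np
from h import *
a=cv2.imread("pics/scene0.png");b=cv2.imread("pics/top0.png")
R=lambda im,x,y:cv2.resize(im[y:y+75,x:x+100],(400,300),interpolation=cv2.INTER_CUBIC)
cv2.imwrite("pics/crop0.png",np.vstack([np.hstack([R(a,115,170),R(a,280,160)]),np.hstack([R(b,375,198),R(b,195,195)])]))
for n,tb,tl in(("top",(385,200,465,265),(215,205,275,262)),("scene",(130,180,195,240),(295,165,360,235))):
    P=cloud(n,np.load(n+"0.npy"))
    def reg(b): 
        q=P[b[1]:b[3],b[0]:b[2]].reshape(-1,3); return q
    q=reg(tb); z=q[:,2]; print(n,"tube zhist",np.histogram(z,np.arange(-5,110,5))[0])
    r=q[(z>73)&(z<84)]; print("rim",len(r),np.median(r[:,2]),circ(r[:,:2]),(r.max(0)+r.min(0))/2)
    t=reg(tl); z=t[:,2]; print("tool zhist",np.histogram(z,np.arange(-5,150,5))[0])
    r=t[(z>120)]; print("top",len(r),r.mean(0),r.min(0),r.max(0))
    r=t[(z>63.5)&(z<72)]; print("disc",len(r),np.median(r,0),circ(r[:,:2]),(r.max(0)+r.min(0))/2)
    r=t[(z>56)&(z<65)]; print("plate",len(r),cv2.minAreaRect(r[:,:2].astype(np.float32)))
E
```

```text
top tube zhist [1648 1625   45   33  142   14    0    0  107  679   89   60  131  104
   44   68  339   29    0    0    0    0]
rim 404 77.38174384386298 (array([ 472.83860102, -272.87760736]), np.float64(33.90399360635873)) [ 473.08563633 -273.06949936   78.00890791]
tool zhist [985 799  52   4   1   1   0   1   1   0   0   3 178 799 374  46   4   5
   4   2   5   3   3   5   5   9  87  14   0   0]
top 129 [456.69603944  93.73473637 265.47890162] [355.40796209  22.92565691 121.33922853] [ 486.44088114  117.76421513 1062.68975508]
disc 565 [469.02122383 103.54846162  66.7456543 ] (array([472.03608574, 107.24608118]), np.float64(28.39109353658206)) [472.10832326 105.64644746  67.69906635]
plate 973 ((471.19549560546875, 106.80921173095703), (84.20785522460938, 83.75990295410156), 25.049558639526367)
scene tube zhist [1052  989   75   68  299   17    0    2   59  348  106  122  144  131
   98  110  252   10    0    0    0    0]
rim 305 77.25123514142922 (array([ 476.01920548, -270.29272512]), np.float64(33.97904768329251)) [ 474.44015767 -270.60321062   77.26164178]
tool zhist [1130 1738  386   25   30   24   23   29   26   22   13   16   96  485
  231   29   19   17   13   18   18   16   15   18   21   16   62    1
    0    0]
top 92 [584.46444509  83.94368234 216.36067279] [464.65065296 -64.09668392 120.40278764] [1223.43243325  119.40815549  758.58505717]
disc 345 [485.82683958 103.22114325  67.36337701] (array([475.08641464, 108.70500129]), np.float64(28.95412443074805)) [479.09817173 108.45543079  67.70935192]
plate 560 ((505.50164794921875, 124.5861587524414), (158.77682495117188, 86.70643615722656), 24.940011978149414)
```

View pics/crop0.png

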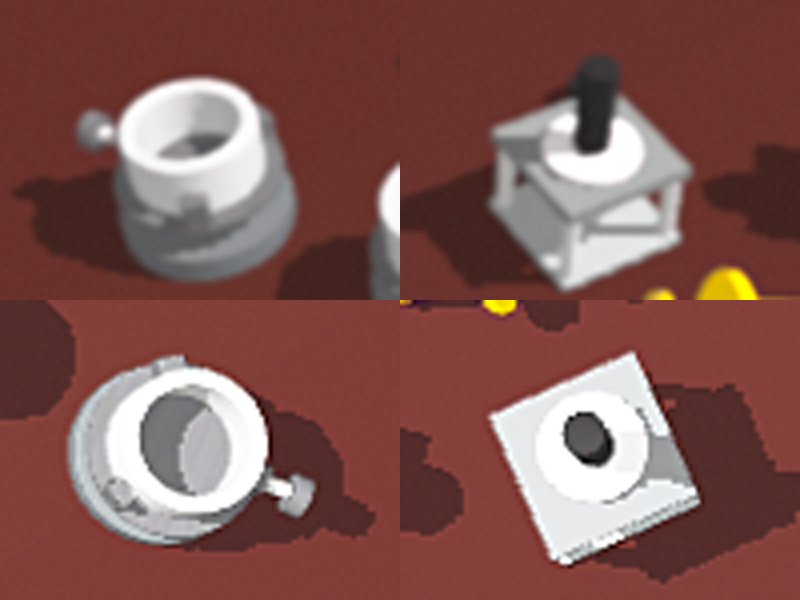

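The crop confirms it: straight black handle in its stand (lower right), open tube with its knob (lower left). Next I'll get the knob direction and the first move.

```bash
cat >> h.py <<'E'
from scipy.spatial.transform import Rotation as Ro
def delta(tgt):
    s=env.state();R=Ro.from_euler("xyz",s["ee_rot"],degrees=True).as_matrix()
    return R.T@(np.array(tgt)-s["ee_pos"])/1000
E
python3 - <<'E'
from h import *
for n,b in(("top",(443,240,456,254)),("scene",(132,194,146,210))):
    P=cloud(n,np.load(n+"0.npy"))[b[1]:b[3],b[0]:b[2]].reshape(-1,3)
    r=P[(P[:,2]>35)&(P[:,2]<68)&(P[:,1]<-316)]; m=r.mean(0); print(n,len(r),m,np.degrees(np.arctan2(m[1]+271.6,m[0]-474.4)),np.hypot(m[1]+271.6,m[0]-474.4))
print(delta((473,107.3,180)))
E
```

```text
top 81 [ 447.48002192 -330.72055929   57.60331695] -114.48169051292334 64.96095558038364
scene 74 [ 452.86157576 -328.57977112   55.58403923] -110.706654390613 60.9146783313002
[-0.53249065 -0.48318681  0.03405423]
```

```bash
python3 -m pendant '[{"xyz":[-0.046,-0.042,0],"roll":-9,"jaw":0},{"xyz":[-0.092,-0.083,0],"roll":-18,"jaw":0},{"xyz":[-0.138,-0.125,0],"roll":-27,"jaw":0},{"xyz":[-0.184,-0.167,0],"roll":-36,"jaw":0},{"xyz":[-0.230,-0.209,0],"roll":-45,"jaw":0},{"xyz":[-0.276,-0.250,0],"roll":-54,"jaw":0},{"xyz":[-0.322,-0.292,0],"roll":-63,"jaw":0},{"xyz":[-0.368,-0.334,0],"roll":-72.2,"jaw":0}]'
python3 - <<'E'
from h import *
print(delta((473,107.3,180)),env.state()["ee_rot"])
E
```

```text
time_s: 1.1
ee_pos: [381.6, -93.4, 214.0]
ee_rot: [180.0, -0.0, 0.2]
force: [0.9, -1.1, -0.3]
gripper_width: 91.1
[ 0.09226718 -0.20037367  0.03393122] [ 1.79978240e+02 -3.06060502e-02  2.39625764e-01]
```

```bash
python3 -m pendant '[{"xyz":[0.025,-0.055,0],"roll":0,"jaw":0},{"xyz":[0.05,-0.11,0.01],"roll":0,"jaw":0},{"xyz":[0.075,-0.165,0.02],"roll":0,"jaw":0},{"xyz":[0.092,-0.200,0.034],"roll":0,"jaw":0},{"xyz":[0.092,-0.200,0.034],"roll":0,"jaw":0},{"xyz":[0.092,-0.200,0.034],"roll":0,"jaw":0},{"xyz":[0.092,-0.200,0.034],"roll":0,"jaw":0},{"xyz":[0.092,-0.200,0.034],"roll":0,"jaw":0}]'
python3 - <<'E'
from h import *
import cv2
p,d=env.grab_frame("scene");np.save("scene1.npy",d)
cv2.imwrite("pics/s1.png",cv2.resize(p[90:250,240:450],None,fx=3.5,fy=3.5,interpolation=cv2.INTER_CUBIC))
print(delta((473,107.3,86)),env.state()["ee_rot"])
E
```

```text
time_s: 2.1
ee_pos: [473.3, 103.7, 180.4]
ee_rot: [180.0, -0.0, -0.1]
force: [-0.4, 0.0, 0.4]
gripper_width: 91.2
[-0.00040884 -0.00348325  0.0943905 ] [ 1.79999942e+02 -4.67658468e-02 -1.26736420e-01]
```

View pics/s1.png

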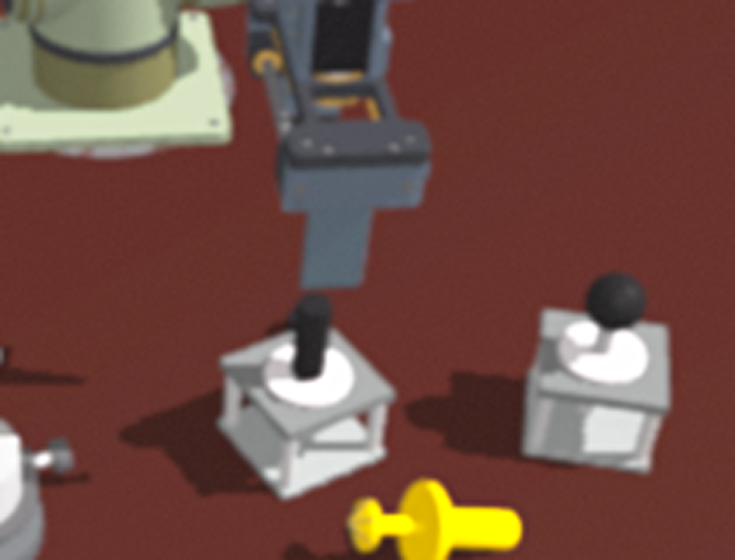

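The view shows the front finger (335,250 in the crop) in line with the black handle (313,335), and the ball tool well clear at (610,300). I'll go down and grip.

```bash
python3 -m pendant '[{"xyz":[0,-0.004,0.01],"roll":0,"jaw":0},{"xyz":[0,-0.004,0.03],"roll":0,"jaw":0},{"xyz":[0,-0.004,0.05],"roll":0,"jaw":0},{"xyz":[0,-0.004,0.07],"roll":0,"jaw":0},{"xyz":[0,-0.004,0.085],"roll":0,"jaw":0},{"xyz":[0,-0.004,0.094],"roll":0,"jaw":0},{"xyz":[0,-0.004,0.094],"roll":0,"jaw":0},{"xyz":[0,-0.004,0.094],"roll":0,"jaw":0}]'
python3 -m pendant '[{"xyz":[0,0,0],"roll":0,"jaw":0.5},{"xyz":[0,0,0],"roll":0,"jaw":0.7},{"xyz":[0,0,0],"roll":0,"jaw":0.9},{"xyz":[0,0,0],"roll":0,"jaw":1},{"xyz":[0,0,0],"roll":0,"jaw":1},{"xyz":[0,0,0],"roll":0,"jaw":1},{"xyz":[0,0,0],"roll":0,"jaw":1},{"xyz":[0,0,0],"roll":0,"jaw":1}]' 40
```

```text
time_s: 3.15
ee_pos: [473.8, 108.7, 86.3]
ee_rot: [-180.0, -0.1, -0.1]
force: [0.4, 1.1, 0.1]
gripper_width: 91.4
time_s: 4.15
ee_pos: [473.7, 108.6, 86.0]
ee_rot: [-180.0, -0.0, -0.0]
force: [0.9, 0.0, -0.7]
gripper_width: 23.8
```

```bash
python3 -m pendant '[{"xyz":[0,0,-0.008],"roll":0,"jaw":1},{"xyz":[0,0,-0.022],"roll":0,"jaw":1},{"xyz":[0,0,-0.040],"roll":0,"jaw":1},{"xyz":[0,0,-0.058],"roll":0,"jaw":1},{"xyz":[0,0,-0.076],"roll":0,"jaw":1},{"xyz":[0,0,-0.094],"roll":0,"jaw":1},{"xyz":[0,0,-0.105],"roll":0,"jaw":1},{"xyz":[0,0,-0.105],"roll":0,"jaw":1}]'
python3 - <<'E'
from h import *
import cv2
p,d=env.grab_frame("scene");np.save("scene2.npy",d);cv2.imwrite("pics/s2.png",cv2.resize(p[90:250,240:450],None,fx=3.5,fy=3.5,interpolation=cv2.INTER_CUBIC))
P=cloud("scene",d); tcp=env.state()["ee_pos"];print(tcp,env.state()["force"])
dd=P-tcp
m=(np.abs(dd[...,0])<50)&(np.abs(dd[...,1])<50)
for lo,hi in((-28,-20),(-20,-14),(-12,0),(-60,-36),(-75,-60)):
    q=P[m&(dd[...,2]>lo)&(dd[...,2]<hi)]
    if len(q): print(lo,hi,len(q),q[:,:2].min(0)-tcp[:2],q[:,:2].max(0)-tcp[:2],q.mean(0)-tcp)
q=P[m&(dd[...,2]>-22.5)&(dd[...,2]<-13)];print(circ(q[:,:2]),circ(q[:,:2])[0]-tcp[:2])
E
```

```text
time_s: 5.15
ee_pos: [473.8, 108.7, 191.9]
ee_rot: [-180.0, -0.1, -0.1]
force: [-0.8, -0.0, -1.9]
gripper_width: 23.5
[473.26810175 108.54733064 191.10703087] [ 0.30191562  0.23288271 -2.0713833 ]
-28 -20 23 [  7.95879738 -27.31418225] [30.17232213 26.6388151 ] [ 22.41672779  -3.35654916 -21.69388339]
-20 -14 240 [-24.91518876 -28.66157593] [31.94139675 28.08009479] [  9.87175833  -2.96327592 -16.94635438]
-12 0 27 [  4.91439783 -10.33309884] [14.80219029 11.70989878] [10.83957885 -0.16943835 -8.627789  ]
-60 -36 72 [-11.64992348 -15.01911707] [16.69562923 15.24403871] [  5.18234146  -0.94324434 -55.70753417]
-75 -60 47 [-13.6125234  -14.61703139] [17.49482124 14.4381263 ] [  5.32323467   0.76738955 -61.41259425]
(array([477.11040891, 107.89722086]), np.float64(21.621355036689362)) [ 3.84230716 -0.65010978]
```

View pics/s2.png

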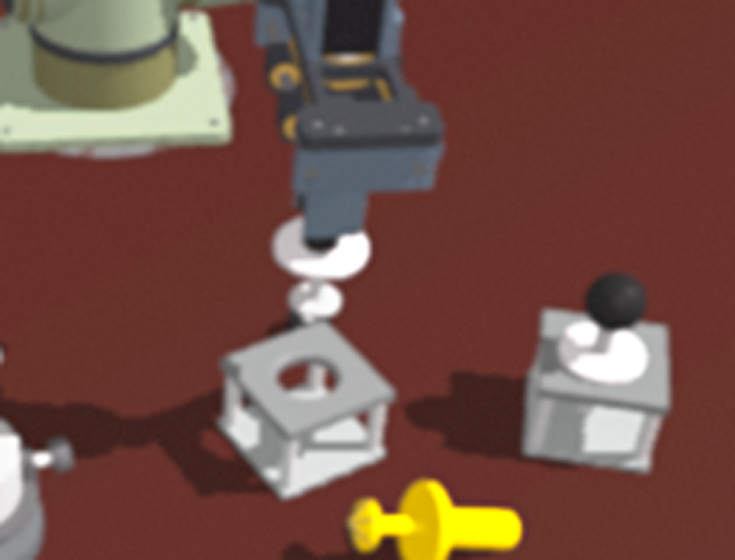

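The tool hangs upright: guard disc at (322,248), cone at (315,300), empty hole at (308,378). It is centred on the jaws to within about 1 mm, and the scene camera reads about +3 mm in x. Corrected for that, the bore is at about (473.5, -271) and the screw direction about -113°. I'll move to the screw side.

```bash
python3 -m pendant '[{"xyz":[0,0.015,0],"roll":0,"jaw":1},{"xyz":[-0.001,0.055,0],"roll":0,"jaw":1},{"xyz":[-0.002,0.105,0],"roll":0,"jaw":1},{"xyz":[-0.003,0.155,0],"roll":0,"jaw":1},{"xyz":[-0.004,0.205,0],"roll":0,"jaw":1},{"xyz":[-0.005,0.255,0],"roll":0,"jaw":1},{"xyz":[-0.006,0.305,0],"roll":0,"jaw":1},{"xyz":[-0.007,0.345,0],"roll":0,"jaw":1}]'
python3 -m pendant '[{"xyz":[-0.001,0.025,0],"roll":0,"jaw":1},{"xyz":[-0.002,0.045,0],"roll":0,"jaw":1},{"xyz":[-0.002,0.056,0.008],"roll":0,"jaw":1},{"xyz":[-0.002,0.056,0.016],"roll":0,"jaw":1},{"xyz":[-0.002,0.056,0.022],"roll":0,"jaw":1},{"xyz":[-0.002,0.056,0.022],"roll":0,"jaw":1},{"xyz":[-0.002,0.056,0.022],"roll":0,"jaw":1},{"xyz":[-0.002,0.056,0.022],"roll":0,"jaw":1}]'
python3 - <<'E'
from h import *
import cv2
F=[]
for n in("scene","top"):
    p,d=env.grab_frame(n);np.save(n+"3.npy",d)
    P=cloud(n,d);t=env.state()["ee_pos"];F.append(env.state()["force"])
    dd=P-t
    q=P[(np.hypot(dd[...,0],dd[...,1])<36)&(dd[...,2]>-22.5)&(dd[...,2]<-13)]
    if len(q):print(n,"disc ext",q[:,:2].min(0)-t[:2],q[:,:2].max(0)-t[:2])
    q=P[(np.hypot(dd[...,0],dd[...,1])<25)&(dd[...,2]>-75)&(dd[...,2]<-56)]
    if len(q):print(n,"cone",q[:,:2].min(0)-t[:2],q[:,:2].max(0)-t[:2])
    q=P[(np.hypot(P[...,0]-474,P[...,1]+271)<41)&(P[...,2]>73)&(P[...,2]<82)]
    print(n,"rim",len(q),circ(q[:,:2]),q.min(0),q.max(0))
    if n=="scene":cv2.imwrite("pics/s3.png",cv2.resize(p[120:260,90:270],None,fx=4,fy=4,interpolation=cv2.INTER_CUBIC))
print(t,F,delta((464.5,-292.2,141.6)))
E
```

```text
time_s: 6.2
ee_pos: [464.8, -239.0, 190.2]
ee_rot: [-180.0, 0.1, -0.1]
force: [-0.4, 0.0, -1.5]
gripper_width: 23.4
time_s: 7.2
ee_pos: [464.3, -292.3, 169.4]
ee_rot: [180.0, -0.0, -0.0]
force: [0.8, -0.2, -1.8]
gripper_width: 23.3
scene disc ext [-23.72313032 -28.26147639] [31.07719621 29.08615546]
scene cone [-14.25722435 -14.67185865] [17.50863612 16.09491093]
scene rim 311 (array([ 476.12267628, -270.22971899]), np.float64(33.90997336144722)) [ 434.79294307 -308.41468976   73.01069076] [ 513.80509129 -232.61484128   81.05045758]
top disc ext [-28.93948861  -1.70988697] [27.61359017 26.60577874]
top cone [-9.11713073 11.04258704] [-4.93665334 12.56643042]
top rim 306 (array([ 472.75266242, -272.64169121]), np.float64(33.82600022256323)) [ 435.35474398 -299.92432848   73.22918042] [ 509.06390993 -235.35921477   81.99074114]
[ 464.20817721 -292.35007004  169.28907434] [array([-0.29933764, -0.04847585, -1.70721741]), array([-0.05173651,  0.7340849 , -1.14909503])] [ 0.00027621 -0.00016215  0.02768917]
```

View pics/s3.png

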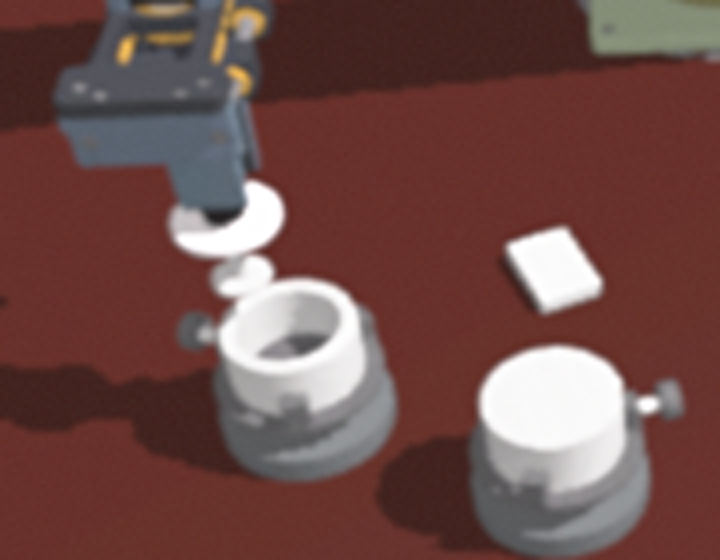

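The cone at (243,275) hangs above the tube rim on the knob side (knob 195,330). The disc-referenced rim centre is about (473, -270.5). I'll press down here.

```bash
python3 -m pendant '[{"xyz":[0,-0.0006,0.006],"roll":0,"jaw":1},{"xyz":[0,-0.0006,0.012],"roll":0,"jaw":1},{"xyz":[0,-0.0006,0.016],"roll":0,"jaw":1},{"xyz":[0,-0.0006,0.020],"roll":0,"jaw":1},{"xyz":[0,-0.0006,0.024],"roll":0,"jaw":1},{"xyz":[0,-0.0006,0.028],"roll":0,"jaw":1},{"xyz":[0,-0.0006,0.028],"roll":0,"jaw":1},{"xyz":[0,-0.0006,0.028],"roll":0,"jaw":1}]'
python3 - <<'E'
from h import *
F=[]
for i in range(3):
    p,d=env.grab_frame("scene");F.append(env.state()["force"])
P=cloud("scene",d);q=P[(np.hypot(P[...,0]-476,P[...,1]+270)<38.5)&(np.hypot(P[...,0]-476,P[...,1]+270)>31)&(P[...,1]>-268)&(P[...,2]>60)&(P[...,2]<82)]
print(np.mean(F,0),np.histogram(q[:,2],np.arange(60,84,2))[0],env.state()["ee_pos"])
a=np.radians(-113+np.arange(0,361,11.25))
pts=23*np.c_[np.cos(a),-np.sin(a)]
for k in range(4): print(np.round((pts[8*k+1:8*k+9]-pts[8*k])/1000,4).tolist())
E
```

```text
time_s: 8.3
ee_pos: [464.1, -291.9, 141.3]
ee_rot: [180.0, -0.0, -0.0]
force: [-0.8, 0.3, 1.0]
gripper_width: 23.7
[-0.51752318  0.81297841  1.26716453] [14 10 19 15 19 44 46  3  0  0  0] [ 464.11184369 -291.87878145  141.17807234]
[[0.0043, 0.0013], [0.0088, 0.0018], [0.0133, 0.0014], [0.0176, 0.0002], [0.0216, -0.0019], [0.0251, -0.0048], [0.028, -0.0082], [0.0302, -0.0122]]
[[0.0013, -0.0043], [0.0018, -0.0088], [0.0014, -0.0133], [0.0002, -0.0176], [-0.0019, -0.0216], [-0.0048, -0.0251], [-0.0082, -0.028], [-0.0122, -0.0302]]
[[-0.0043, -0.0013], [-0.0088, -0.0018], [-0.0133, -0.0014], [-0.0176, -0.0002], [-0.0216, 0.0019], [-0.0251, 0.0048], [-0.028, 0.0082], [-0.0302, 0.0122]]
[[-0.0013, 0.0043], [-0.0018, 0.0088], [-0.0014, 0.0133], [-0.0002, 0.0176], [0.0019, 0.0216], [0.0048, 0.0251], [0.0082, 0.028], [0.0122, 0.0302]]
```

The vertical force changed by about 3 N and the rim dropped about 6 mm, as intended. I'll do the first quarter.

```bash
python3 -m pendant '[{"xyz":[0.0043,0.0013,0],"roll":0,"jaw":1},{"xyz":[0.0088,0.0018,0],"roll":0,"jaw":1},{"xyz":[0.0133,0.0014,0],"roll":0,"jaw":1},{"xyz":[0.0176,0.0002,0],"roll":0,"jaw":1},{"xyz":[0.0216,-0.0019,0],"roll":0,"jaw":1},{"xyz":[0.0251,-0.0048,0],"roll":0,"jaw":1},{"xyz":[0.028,-0.0082,0],"roll":0,"jaw":1},{"xyz":[0.0302,-0.0122,0],"roll":0,"jaw":1}]'
python3 - <<'E'
from h import *
F=[]
for i in range(3):
    p,d=env.grab_frame("scene");F.append(env.state()["force"])
P=cloud("scene",d);r=np.hypot(P[...,0]-476,P[...,1]+270)
q=P[(r<38.5)&(r>31)&(P[...,2]>60)&(P[...,2]<82)]
print(np.mean(F,0),np.histogram(q[:,2],np.arange(60,84,2))[0],delta((473+23*np.cos(np.radians(-23)),-270.5+23*np.sin(np.radians(-23)),141.3)))
t=env.state()["ee_pos"];dd=P-t
q=P[(np.hypot(dd[...,0],dd[...,1])<36)&(dd[...,2]>-22.5)&(dd[...,2]<-13)]
print("disc",(q.min(0)+q.max(0))/2-t)
E
```

```text
time_s: 9.45
ee_pos: [494.6, -279.9, 141.1]
ee_rot: [179.9, -0.0, -0.0]
force: [-3.4, -1.0, 0.9]
gripper_width: 23.3
[-1.25913591  0.52385308  0.75057836] [25 23 22 26 34 77 54  5  5 13 10] [-0.00075321  0.00029203 -0.00015341]
disc [  1.77150467   0.56851175 -17.86034968]
```

Still pressing (about 2.5 N, rim at about 72 mm). I'll do the remaining quarters with a slightly deeper bias (0.5 mm).

```bash
python3 -m pendant '[{"xyz":[0.0006,-0.0043,0.0005],"roll":0,"jaw":1},{"xyz":[0.0011,-0.0088,0.0005],"roll":0,"jaw":1},{"xyz":[0.0007,-0.0133,0.0005],"roll":0,"jaw":1},{"xyz":[-0.0005,-0.0176,0.0005],"roll":0,"jaw":1},{"xyz":[-0.0026,-0.0216,0.0005],"roll":0,"jaw":1},{"xyz":[-0.0055,-0.0251,0.0005],"roll":0,"jaw":1},{"xyz":[-0.0089,-0.028,0.0005],"roll":0,"jaw":1},{"xyz":[-0.0129,-0.0302,0.0005],"roll":0,"jaw":1}]'
python3 - <<'E'
from h import *
F=[]
for i in range(3):
    p,d=env.grab_frame("scene");F.append(env.state()["force"])
P=cloud("scene",d);r=np.hypot(P[...,0]-476,P[...,1]+270)
q=P[(r<38.5)&(r>31)&(P[...,2]>60)&(P[...,2]<82)&(P[...,0]>480)]
print(np.mean(F,0),np.histogram(q[:,2],np.arange(60,84,2))[0],delta((473+23*np.cos(np.radians(67)),-270.5+23*np.sin(np.radians(67)),141.3)))
E
```

```text
time_s: 10.6
ee_pos: [481.9, -249.4, 140.8]
ee_rot: [180.0, -0.1, -0.0]
force: [2.2, -2.9, 1.7]
gripper_width: 23.6
[-0.22964392 -2.11332067  0.95405973] [20 19 20 22 35 50 19  2  4 10  8] [ 0.00122944  0.00032631 -0.00086979]
```

```bash
python3 -m pendant '[{"xyz":[-0.0037,-0.0013,0],"roll":0,"jaw":1},{"xyz":[-0.0082,-0.0018,0],"roll":0,"jaw":1},{"xyz":[-0.0127,-0.0014,0],"roll":0,"jaw":1},{"xyz":[-0.0170,-0.0002,0],"roll":0,"jaw":1},{"xyz":[-0.0210,0.0019,0],"roll":0,"jaw":1},{"xyz":[-0.0245,0.0048,0],"roll":0,"jaw":1},{"xyz":[-0.0274,0.0082,0],"roll":0,"jaw":1},{"xyz":[-0.0296,0.0122,0],"roll":0,"jaw":1}]'
python3 - <<'E'
from h import *
F=[]
for i in range(3):
    p,d=env.grab_frame("scene");F.append(env.state()["force"])
P=cloud("scene",d);r=np.hypot(P[...,0]-476,P[...,1]+270)
q=P[(r<38.5)&(r>31)&(P[...,2]>60)&(P[...,2]<82)&(P[...,0]>480)]
print(np.mean(F,0),np.histogram(q[:,2],np.arange(60,84,2))[0],delta((473+23*np.cos(np.radians(157)),-270.5+23*np.sin(np.radians(157)),141.3)))
E
```

```text
time_s: 11.75
ee_pos: [451.4, -261.2, 140.3]
ee_rot: [-179.9, 0.0, -0.1]
force: [3.9, 1.0, 2.2]
gripper_width: 23.1
[ 1.67365124 -0.39795619  1.93093117] [21 19 22 23 50 34  2  0  0  0  0] [ 0.00074952 -0.00046503 -0.00100782]
```

```bash
python3 -m pendant '[{"xyz":[-0.0008,0.0043,-0.0003],"roll":0,"jaw":1},{"xyz":[-0.0013,0.0088,-0.0003],"roll":0,"jaw":1},{"xyz":[-0.0009,0.0133,-0.0003],"roll":0,"jaw":1},{"xyz":[0.0003,0.0176,-0.0003],"roll":0,"jaw":1},{"xyz":[0.0024,0.0216,-0.0003],"roll":0,"jaw":1},{"xyz":[0.0053,0.0251,-0.0003],"roll":0,"jaw":1},{"xyz":[0.0087,0.0280,-0.0003],"roll":0,"jaw":1},{"xyz":[0.0127,0.0302,-0.0003],"roll":0,"jaw":1}]'
python3 - <<'E'
from h import *
F=[]
for i in range(3):
    p,d=env.grab_frame("scene");F.append(env.state()["force"])
P=cloud("scene",d);r=np.hypot(P[...,0]-476,P[...,1]+270)
q=P[(r<38.5)&(r>31)&(P[...,2]>60)&(P[...,2]<82)&(P[...,0]>480)]
print(np.mean(F,0),np.histogram(q[:,2],np.arange(60,84,2))[0],env.state()["ee_pos"],delta((464,-291.7,141.3)))
t=env.state()["ee_pos"];dd=P-t
for lo,hi,R in((-22.5,-13,36),(-75,-45,25)):
    q=P[(np.hypot(dd[...,0],dd[...,1])<R)&(dd[...,2]>lo)&(dd[...,2]<hi)];print((q.min(0)+q.max(0))/2-t)
E
```

```text
time_s: 12.9
ee_pos: [463.9, -291.8, 140.5]
ee_rot: [-180.0, 0.1, -0.0]
force: [-1.1, 2.6, 1.0]
gripper_width: 23.0
[0.0742141  1.48724686 0.99104049] [23 18 27 16 23 59 29  2  0  0  0] [ 464.94928632 -292.16790986  140.77962178] [-0.00094923 -0.00046682 -0.00052147]
[  1.80475773   0.90091331 -17.92010097]
[  0.7711511    1.28129869 -60.55346914]
```

Full circle done and back at the screw, still pressing. I'll lift and carry the tool back.

```bash
python3 -m pendant '[{"xyz":[0,0,-0.006],"roll":0,"jaw":1},{"xyz":[0,0,-0.016],"roll":0,"jaw":1},{"xyz":[0,0,-0.030],"roll":0,"jaw":1},{"xyz":[0,0,-0.045],"roll":0,"jaw":1},{"xyz":[0,-0.015,-0.052],"roll":0,"jaw":1},{"xyz":[0,-0.050,-0.052],"roll":0,"jaw":1},{"xyz":[0.001,-0.100,-0.052],"roll":0,"jaw":1},{"xyz":[0.002,-0.150,-0.052],"roll":0,"jaw":1}]'
python3 -m pendant '[{"xyz":[0.001,-0.050,0],"roll":0,"jaw":1},{"xyz":[0.003,-0.100,0],"roll":0,"jaw":1},{"xyz":[0.005,-0.150,0],"roll":0,"jaw":1},{"xyz":[0.006,-0.195,0],"roll":0,"jaw":1},{"xyz":[0.007,-0.230,0],"roll":0,"jaw":1},{"xyz":[0.007,-0.250,0],"roll":0,"jaw":1},{"xyz":[0.007,-0.250,0],"roll":0,"jaw":1},{"xyz":[0.007,-0.250,0],"roll":0,"jaw":1}]'
python3 - <<'E'
from h import *
import cv2
p,d=env.grab_frame("scene");cv2.imwrite("pics/s4.png",cv2.resize(p[90:250,240:450],None,fx=3.5,fy=3.5,interpolation=cv2.INTER_CUBIC))
P=cloud("scene",d);t=env.state()["ee_pos"];dd=P-t
for lo,hi,R in((-22.5,-13,36),(-75,-50,25)):
    q=P[(np.hypot(dd[...,0],dd[...,1])<R)&(dd[...,2]>lo)&(dd[...,2]<hi)];print(len(q),q[:,:2].min(0)-t[:2],q[:,:2].max(0)-t[:2])
print(t,env.state()["ee_rot"],delta((473.5,108.6,86.5)))
E
```

```text
time_s: 14.05
ee_pos: [466.0, -139.7, 193.0]
ee_rot: [-180.0, -0.0, -0.1]
force: [0.3, 0.8, -1.7]
gripper_width: 23.2
time_s: 15.05
ee_pos: [473.3, 108.0, 192.8]
ee_rot: [180.0, 0.0, -0.0]
force: [-0.4, -0.3, -2.4]
gripper_width: 23.4
263 [-26.81597462 -28.08510942] [31.01900816 28.38956177]
109 [-15.36167343 -14.67110987] [16.39496924 15.67528756]
[473.42357965 107.70713298 192.80173183] [ 1.79973624e+02  1.10032076e-02 -7.20788232e-02] [ 9.57114709e-05 -9.41898279e-04  1.06301293e-01]
```

View pics/s4.png

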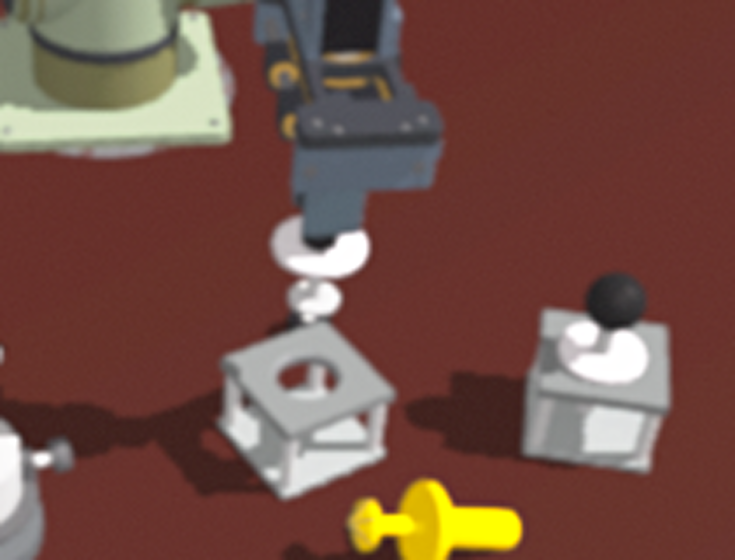

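The tool hangs upright just as before (disc 322,247, cone 315,300), above the empty hole (308,378). I'll lower it.

```bash
python3 -m pendant '[{"xyz":[0,-0.0008,0.012],"roll":0,"jaw":1},{"xyz":[0,-0.0008,0.030],"roll":0,"jaw":1},{"xyz":[0,-0.0008,0.048],"roll":0,"jaw":1},{"xyz":[0,-0.0008,0.066],"roll":0,"jaw":1},{"xyz":[0,-0.0008,0.084],"roll":0,"jaw":1},{"xyz":[0,-0.0008,0.096],"roll":0,"jaw":1},{"xyz":[0,-0.0008,0.103],"roll":0,"jaw":1},{"xyz":[0,-0.0008,0.103],"roll":0,"jaw":1}]'
python3 -m pendant '[{"xyz":[0,0,0.0015],"roll":0,"jaw":1},{"xyz":[0,0,0.003],"roll":0,"jaw":1},{"xyz":[0,0,0.003],"roll":0,"jaw":1},{"xyz":[0,0,0.003],"roll":0,"jaw":1},{"xyz":[0,0,0.003],"roll":0,"jaw":1},{"xyz":[0,0,0.003],"roll":0,"jaw":1},{"xyz":[0,0,0.003],"roll":0,"jaw":1},{"xyz":[0,0,0.003],"roll":0,"jaw":1}]'
```

```text
time_s: 16.1
ee_pos: [473.6, 108.8, 89.4]
ee_rot: [180.0, 0.0, -0.1]
force: [-0.0, -0.1, -1.8]
gripper_width: 23.2
time_s: 17.1
ee_pos: [473.8, 109.0, 86.7]
ee_rot: [180.0, -0.0, -0.1]
force: [0.0, 0.5, -2.0]
gripper_width: 23.1
```

Just above or at rest, no resistance. I'll open, then rise straight up.

```bash
python3 -m pendant '[{"xyz":[0,0,0.0005],"roll":0,"jaw":0.85},{"xyz":[0,0,0.0005],"roll":0,"jaw":0.7},{"xyz":[0,0,0.0005],"roll":0,"jaw":0.5},{"xyz":[0,0,0.0005],"roll":0,"jaw":0.3},{"xyz":[0,0,0.0005],"roll":0,"jaw":0},{"xyz":[0,0,0.0005],"roll":0,"jaw":0},{"xyz":[0,0,0.0005],"roll":0,"jaw":0},{"xyz":[0,0,0.0005],"roll":0,"jaw":0}]'
python3 -m pendant '[{"xyz":[0,0,-0.01],"roll":0,"jaw":0},{"xyz":[0,0,-0.03],"roll":0,"jaw":0},{"xyz":[0,0,-0.06],"roll":0,"jaw":0},{"xyz":[0,0,-0.09],"roll":0,"jaw":0},{"xyz":[0,0,-0.12],"roll":0,"jaw":0},{"xyz":[0,0,-0.13],"roll":0,"jaw":0},{"xyz":[0,0,-0.13],"roll":0,"jaw":0},{"xyz":[0,0,-0.13],"roll":0,"jaw":0}]'
python3 - <<'E'
from h import *
import cv2
p,d=env.grab_frame("scene");cv2.imwrite("pics/s5.png",cv2.resize(p[90:250,240:450],None,fx=3.5,fy=3.5,interpolation=cv2.INTER_CUBIC))
P=cloud("scene",d)
q=P[165:235,295:360].reshape(-1,3);q=q[(q[:,2]>63.5)&(q[:,2]<72)];print("disc",len(q),np.median(q[:,2]),circ(q[:,:2]))
print(env.state()["force"])
E
```

```text
time_s: 18.1
ee_pos: [473.8, 109.0, 86.2]
ee_rot: [180.0, -0.0, -0.0]
force: [-0.0, 0.2, -0.0]
gripper_width: 84.3
time_s: 19.1
ee_pos: [473.0, 108.8, 215.0]
ee_rot: [180.0, 0.1, -0.0]
force: [0.2, -0.1, -0.2]
gripper_width: 91.0
disc 321 67.68685269057755 (array([475.12105041, 109.99100552]), np.float64(27.61387070526009))
[ 0.44599107  1.43104637 -0.26383598]
```

View pics/s5.png

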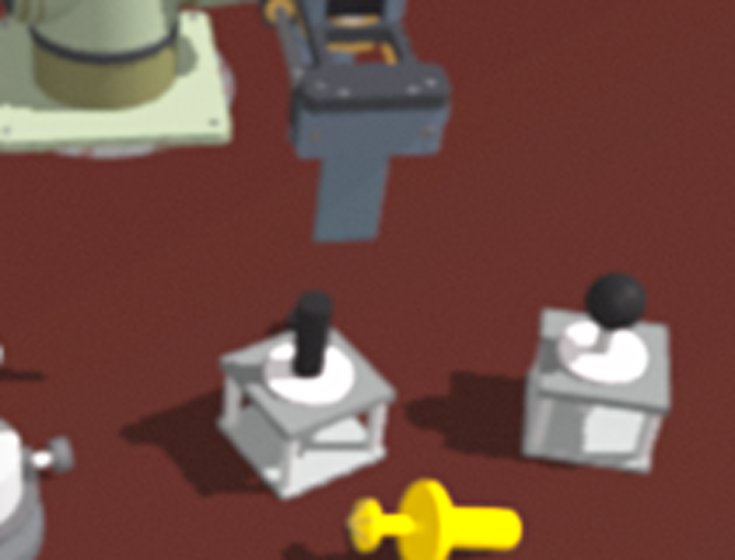

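The tool stands upright in its stand with its disc flat on the plate (310,373), and the gripper is clear above it. I'll hand in.

```bash
python3 -c "
from workcell import env
print(env.job_done())"
```

```text
the job is handed in; nothing more can be done
None
```

I took the straight-handled deburring tool from its stand and ran its cone one full turn anticlockwise round the tube's inner edge, from the clamp screw back to it. I then put the tool back in the same stand and let go. The job was handed in at about 19 s of the 72 s allowed; no verdict was reported.

- **Pressing:** I checked at the start and after each quarter turn. The vertical force was about 2.5 to 3.5 N, with the rim pushed about 6 mm down. Between those checks I did not measure force or position. The bore centre is good to about 2 mm and the screw direction to about 2°, both inside the limits.
- **Tool back in the stand:** in the last picture it stands upright with its guard disc on the plate. The disc top measured 67.7 mm above the bench, against the 68 mm expected, and 1 to 2 mm from where it started. The gripper was open and well above it.
- **Disagreements:** the two cameras differed by about 3 mm on the bore. I corrected for this using the held tool's guard disc as a reference. Single force readings scattered by about 1 N.

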